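# Clamp the die block in the nest with the bolt clamp

## Robot

A 7-joint arm with a two-finger parallel gripper is mounted at the origin on a cart in front of the work surface, level with it; the furniture and walls round the work are solid. World frame = base frame: x ahead of the robot, y to its left, z up, the work surface at z = 0. Lengths are in m, angles in rad, forces in N, time in s.
With the tool pointing down it reaches from about 0.4 to 0.875 m from the base axis. Payload 4.4 kg.
Tool frame: the origin (TCP) lies on the centre line of the jaws, within the pads' length; the fingertips stand 19 mm ahead of it and the grasp point (between the pads) is the TCP (arm.tip_reach is the distance from the TCP to the fingertips, in m); z points along the fingers, y is the line along which they close (so a half turn about z gives the same grasp; the last joint's range is limited). The gripper opens to 85 mm and grips with 20 to 120 N. Pads are 22 mm wide; open, the fingers measure 114 mm over their backs; the gripper's body (76 mm by 85 mm) begins 54 mm behind the grasp point. The pads swing forward as they close: fully open they stand 13 mm farther back than shut.
Start: joints at [1.249, 0.628, 0.038, 1.517, -0.027, 0.996, -0.02], TCP at [0.164, -0.629, 0.25] pointing down, gripper open.
Joint ranges: [-3.06, 3.06], [-0.37, 2.12], [-1.25, 1.32], [0.18, 2.47], [-1.1, 4.24], [0.23, 1.98], [-2.94, 2.94]. Speed limits (rad/s): [2.57, 2.57, 3.14, 3.14, 3.14, 3.14, 3.14].

## Interface

Orientations are given as a 3x3 rotation matrix whose columns are the frame's x, y, z axes.
In Python, from rig import monitor, viewer, arm gives the robot as it stands.
- The arm moves only by the tool apply_moves, never from a script. Its argument "motion" is a list of rows, each a list of 2 entries, a list of its own where there are three numbers: the shift along the world's x, y, z in cm, then the turn about the world's z in degrees. In form: [[[tx, ty, tz], turn], ...]. A call has 1 to 10 rows; each row shifts and turns the commanded pose from where the row before left it; what a row does not reach is not made up. A row lasts 1/10 s, in which the tool goes at most 50 mm and 8.59 degrees, less where a joint would pass 70% of its speed; a pose out of reach is approached as far as the arm can. A call is refused whole if a number of a shift passes 5 or a number of a turn 8.59, either way. A call with a gripper value outside its range is refused whole. "grip" is the opening in per cent of the stroke, from 0 (shut) to 100 (fully open), set as the call begins (left out, the last holds). The fingers move at their own pace and stop on an object; the grip force is fixed at half the most. Time passes only in rows, so rows that do not move let the fingers close. It gives the time, the measured TCP pose, the force, the opening and the grip force at its end, in the units of the state.
- monitor.state(): the state, without advancing time (a new reading comes with each control period).
- viewer.get_image(name): name is "scene" or "side" or "wrist"; returns the picture (480x640x3 uint8, red, green, blue); there is no depth.
- viewer.camera_info(name): a dict with "camera_matrix" (3x3 intrinsics, pixels), "extrinsics" (4x4, takes a point from camera to world coordinates); the wrist camera has in their place "T_tool_cam" (4x4, takes a point from camera to tool coordinates, whose origin is the TCP and whose axes are the flange's). Camera axes: x right, y down, z forward; pixel columns grow to the right and rows downward; lengths in m; the calibration is good to about 2 mm. A picture is of the moment at which its call begins: read the wrist's pose just before it. camera_info takes no time and is no camera call.
- arm.finish_job(): hands the job in; it is judged then, once.
The state is a dict: "clock": time; "joints": joint angles; "qd": joint speeds; "tau": joint torques, N m; "position": TCP position; "eef_rot": TCP orientation; "wrist_force": force on the tool from outside, world axes, zero at the start; "wrist_torque": the same for the moment, N m; "width": finger opening in m; "grip_force": force on a finger pad.
Only numpy, scipy, OpenCV 4.12 (cv2) and the standard library are available. Lean on these libraries where they do the work, as an engineer would, in place of code of your own. Each camera call takes 0.05 s, during which the arm holds its last target. There are 200 camera calls.

## Task

Clamp the aluminium die block in the nest fixture with gentle fingertip pushes only; never lift the block or squeeze it or the handle. First push the block flat against the long side rail, then push the upright red handle of the bolt clamp along its slot until the bolt has driven the block against the end stop and the handle has reached the end of the slot, and swing the handle fully down into the side leg so that the clamp stays locked. Leave the jar, the vial, the tweezers and the small weight beside the fixture where they are.

Things in the scene. Friction and masses are not known exactly. Their poses are not given: they have to be found in the camera images.
- nest: the clamping nest, fixed to the worktop: dark grey base plate 130 (its x) x 244 (its y) x 10 mm, nest pad at the left, bolt clamp at the right. Origin: on the worktop, 5 mm toward +y from the plate's middle. Its x points across the fixture away from the robot (turned by up to 0.35 rad), y to the left along the bolt, z up. All positions called 'nest' below are in this frame, in mm
- seat (a point): point on the dark nest pad (pad top at nest z 16, x -49 to 35, y 7 to 90; its near side, -x, is open) where the block's origin lies when the block is fully against both side rail and end stop: nest x 13, y 60. Axes as the nest's
- rail_face (a point): middle of the flat inner face of the long side rail, on the far side of the pad: face at nest x 35, looking to -x, y 12 to 80, top at z 36
- stop_face (a point): middle of the flat inner face of the end stop, at the left end of the pad: face at nest y 90, looking to -y, x -30 to 49, top at z 44
- slot_start (a point): the handle's place on top of the bolt clamp's barrel when the bolt is fully back (nest x 13, y -90, z 51). The barrel is a steel tube of 34 mm diameter along y from -122 to -20, axis at nest x 13, z 34, top at z 51. The long leg of its L-shaped slot, 10.5 mm wide, runs along its top from y -95.5 to -43.5
- slot_corner (a point): corner of the L, on top of the barrel: here (nest y -57 to -43.5, 13.5 mm wide) the side leg leaves the long leg and runs round the tube down its near (-x) side
- die_block: loose aluminium die block, 44 (its x) x 60 (its y) x 28 mm with three short dowel pins on top (to 34 mm), about 0.3 kg. It stands on the nest pad, its y roughly along the nest's y, off both stops. Origin: centre of its underside
- clamp_bolt (a joint): travel of the bolt and its handle along nest +y, in m: 0 fully back, 0.042 at the left end of the slot. The 8 mm stem stands at nest y = -90 mm + travel. Only above 0.037 can the handle turn into the side leg, whose wall then holds the bolt at 0.037 or more against the nose spring. Friction about 1 N, plus that spring once the nose meets the block
- clamp_handle (a joint): turn of the handle about the bolt's axis, in rad: 0 upright, grows as it swings to the near (-x) side and down; 1.06 = fully down in the side leg. In the long leg it has about 0.1 play either way. It stays about where it is left (friction 0.01 to 0.03 N m), so it must be pushed all the way down
- clamp_nose (a joint): compression of the sprung black nose (18 mm diameter) at the bolt's front, in m: 0 = out. Nose tip at nest y = 1 mm + clamp_bolt - clamp_nose, x 13, z 34. About 2 N to start plus 0.7 N per mm; about 8 mm (8 N) when the block is clamped and the handle locked
- handle_grip (a point): centre of the handle's red sleeve, on the handle's axis 45 mm from the bolt's axis. The sleeve is 13 mm in diameter and reaches from 26 to 64 mm from the bolt's axis (upright: z = 60 to 98 mm)
- green_jar: loose jar with a green screw lid, 52 mm diameter, 55 mm tall, behind the fixture; bystander. Origin: centre of its underside
- red_vial: loose small vial with a red cap, 22 mm diameter, 46 mm tall, behind the fixture; bystander. Origin: centre of its underside
- steel_tweezers: loose steel tweezers, 13 x 125 x 9 mm, lying along their y in front of the fixture; bystander. Origin: centre of the underside
- small_weight: loose small calibration weight, 19 mm diameter, 29 mm tall, in front of the fixture; bystander. Origin: centre of its underside
Mind the look-alikes: they are no part of the job. There is more than one size of the die_block; the one meant has the size given above.

How it is judged:
On the way, in this order (a step that is already met when the one before it is completed fails the run):
1. the block lies flat against the side rail (within 2 mm and 0.05 rad), the clamp bolt still back (x of die_block in the frame of nest above 0.011 m and angle between the y axis of die_block and the y axis of nest, either way round below 0.05 rad and value of joint clamp_bolt below 0.012 m), for 0.2 s.
2. the bolt has been pushed to the end of the slot's long leg (value of joint clamp_bolt above 0.0365 m).
At the end, for the whole second after the job is handed in: The handle is down in the side leg (turned more than 0.9 rad) with the bolt forward (more than 35.5 mm), the nose spring is compressed by more than 5 mm on the block, and the block stands flat on the pad within 2.5 mm of its seat in x and y and within 0.05 rad, at rest (value of joint clamp_handle above 0.9 rad and value of joint clamp_bolt above 0.0355 m and value of joint clamp_nose above 0.005 m and x of die_block in the frame of seat between -0.0025 and 0.0025 m and y of die_block in the frame of seat between -0.0025 and 0.0025 m and angle between the y axis of die_block and the y axis of nest, either way round below 0.05 rad and angle between die_block's own z axis and vertical below 0.05 rad and linear speed of die_block below 0.01 m/s and velocity of joint clamp_handle below 0.1 rad/s); the robot touches nothing.
It fails at once if the block is lifted off its pad (more than 5 mm) or tipped (0.25 rad) (z of die_block in the frame of nest above 0.021 m or angle between die_block's own z axis and vertical above 0.25 rad).
It fails at once if the fingers squeeze or ram the block, the handle or the fixture with more than 38 N (any pinch does) (contact force between the fingers and die_block above 38 N or contact force between the fingers and nest above 38 N).
It fails at once if a bystander is moved by more than 15 mm (distance of any of green_jar, red_vial, steel_tweezers, small_weight from where it was at the start of the episode above 0.015 m).
It also fails if it takes over 56 s, if anything falls off the work surface, if the arm or the gripper's body presses on something with over 40 N, if the wrist force passes 120 N, or if a joint passes its speed limit or range.

## Working session

There is one attempt and no reset: what is moved stays moved. The work goes in short steps, Python scripts to look and compute and a tool call to move; the robot and the scene stay as the last step left them, time stands still between calls to the robot, and variables do not carry over. Pictures are saved under pics/ and viewed, at most 10 in all, crops included, and the job is handed in when it is done.

Besides the shell and the picture viewer there is one more tool, called after "Emit:" as name(argument=value, ...), one argument or row to a line, values as JSON. apply_moves: Moves the arm, as the interface text tells. Its arguments: {"type":"object","properties":{"motion":{"type":"array","items":{"type":"array"}},"grip":{"type":"number"}},"required":["motion"]}

```bash
mkdir -p pics
python3 - <<'E'
from rig import monitor, viewer, arm
import cv2, numpy as np
for n in ["scene","side"]:
    im=viewer.get_image(n); cv2.imwrite(f"pics/{n}0.png",cv2.cvtColor(im,cv2.COLOR_RGB2BGR))
    i=viewer.camera_info(n); print(n,np.round(i["camera_matrix"],1).tolist(),np.round(i["extrinsics"],3).tolist())
print(viewer.camera_info("wrist"))
s=monitor.state();print(s["clock"],s["position"],s["eef_rot"],s["width"])
E
```

```text
scene [[494.3, 0.0, 316.7], [0.0, 494.3, 240.3], [0.0, 0.0, 1.0]] [[0.814, -0.36, 0.456, 0.188], [-0.58, -0.472, 0.664, -0.46], [-0.023, -0.805, -0.593, 0.59], [0.0, 0.0, 0.0, 1.0]]
side [[607.7, 0.0, 321.0], [0.0, 607.7, 229.7], [0.0, 0.0, 1.0]] [[0.832, -0.325, 0.451, 0.197], [-0.555, -0.477, 0.681, -0.487], [-0.006, -0.817, -0.577, 0.562], [0.0, 0.0, 0.0, 1.0]]
{'camera_matrix': array([[349.23345823,   0.        , 315.97795604],
       [  0.        , 349.23345823, 237.43014678],
       [  0.        ,   0.        ,   1.        ]]), 'T_tool_cam': array([[ 3.21494601e-04, -9.50776569e-01, -3.09877093e-01,
         8.06388688e-02],
       [ 9.99999466e-01,  1.20039919e-06,  1.03380703e-03,
        -1.04630153e-03],
       [-9.82547528e-04, -3.09877259e-01,  9.50776061e-01,
        -1.23987262e-01],
       [ 0.00000000e+00,  0.00000000e+00,  0.00000000e+00,
         1.00000000e+00]])}
0.1 [ 0.16435137 -0.62831932  0.24948935] [[ 9.67476206e-01  2.52961651e-01 -4.40673328e-04]
 [ 2.52962035e-01 -9.67474744e-01  1.68184959e-03]
 [-8.96864735e-07 -1.73862308e-03 -9.99998489e-01]] 0.08530469515614275
```

View pics/scene0.png

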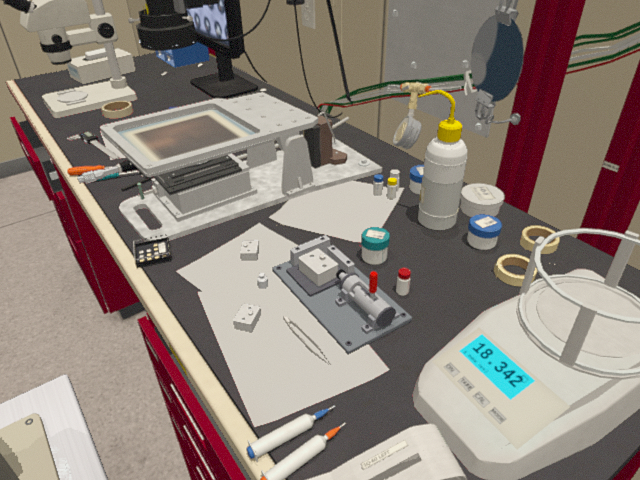

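View pics/side0.png

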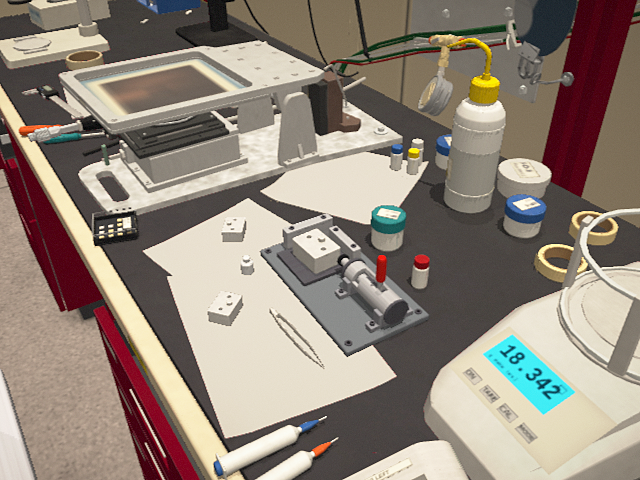

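Both views show the nest, with the block on the pad at about (317,248) in side and the red handle at (381,268). Tweezers and weight are in front; jar and vial are behind. I'll enlarge it.

Run:
```python
import cv2
a=cv2.imread("pics/side0.png")[195:355,240:440]; cv2.imwrite("pics/sc.png",cv2.resize(a,None,fx=3.75,fy=3.75,interpolation=cv2.INTER_CUBIC)[:600])
a=cv2.imread("pics/scene0.png")[225:355,260:420]; cv2.imwrite("pics/cc.png",cv2.resize(a,None,fx=4.5,fy=4.5,interpolation=cv2.INTER_CUBIC))
```

```text
(no output)
```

View pics/sc.png

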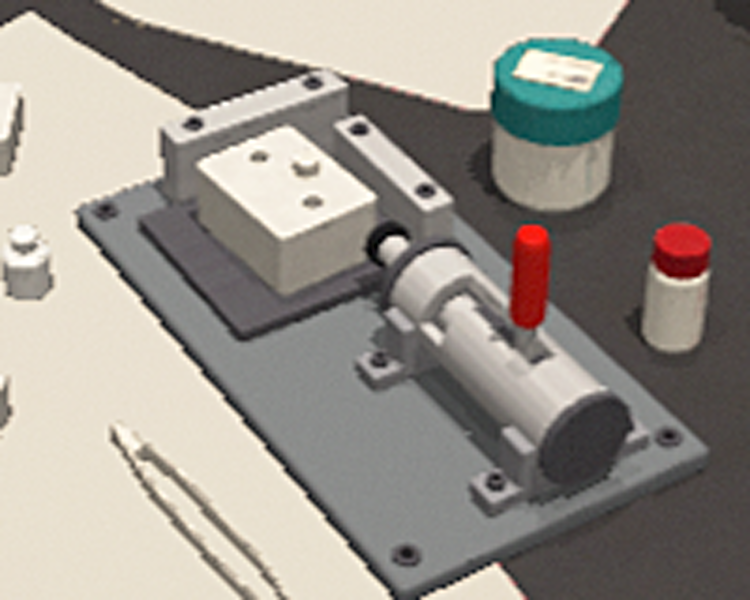

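View pics/cc.png

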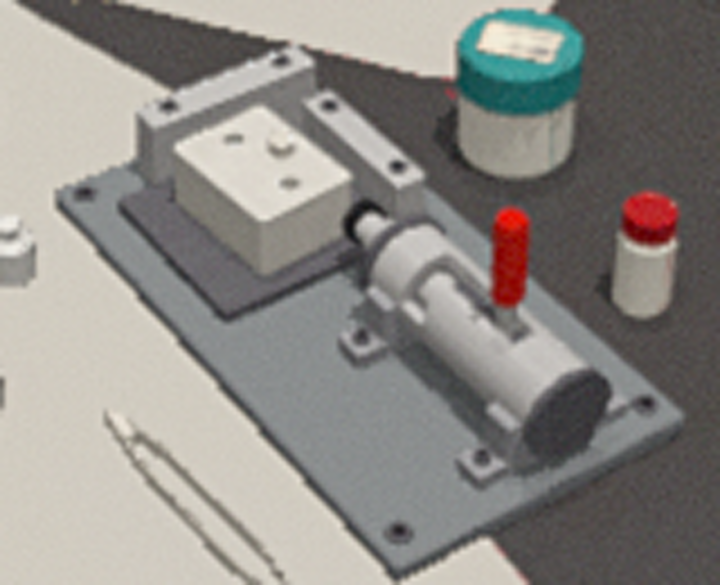

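```bash
cat > fit.py <<'E'
from rig import monitor, viewer, arm
import cv2, numpy as np
from scipy.optimize import least_squares
def cam(n):
    i=viewer.camera_info(n); return np.array(i["camera_matrix"]),np.linalg.inv(np.array(i["extrinsics"]))
def proj(c,P):
    K,T=c; p=(T[:3,:3]@np.atleast_2d(P).T+T[:3,3:])
    q=K@p; return (q[:2]/q[2]).T
def nw(q,P):
    c,s=np.cos(q[2]),np.sin(q[2]); P=np.atleast_2d(P)/1000
    return np.c_[q[0]+c*P[:,0]-s*P[:,1], q[1]+s*P[:,0]+c*P[:,1], P[:,2]]
E
python3 - <<'E'
from fit import *
M=[(-65,117,10),(-65,-127,10),(65,-127,10),(35,80,36),(35,12,36),(13,-90,97)]
S=np.array([(80,206),(402,578),(707,452),(337,127),(430,230),(531,230)])/3.75+[240,195]
C=np.array([(57,193),(400,568),(683,417),(306,113),(413,209),(512,212)])/4.5+[260,225]
B=[(-22,30,28),(-22,-30,28),(22,-30,28),(22,30,28)]
bS=np.array([(197,160),(283,237),(378,198),(285,127)])/3.75+[240,195]
bC=np.array([(173,148),(262,222),(352,178),(262,107)])/4.5+[260,225]
cs,cc=cam("side"),cam("scene")
def r(q):
    W=nw(q,M); return np.r_[(proj(cs,W)-S).ravel(),(proj(cc,W)-C).ravel()]
s=least_squares(r,[.5,-.1,0],loss="soft_l1"); q=s.x; print("nest",q); print(r(q).reshape(-1,2).round(1).tolist())
def rb(b):
    c_,s_=np.cos(b[2]),np.sin(b[2]); P=np.array(B,float)
    N=np.c_[b[0]+c_*P[:,0]-s_*P[:,1],b[1]+s_*P[:,0]+c_*P[:,1],P[:,2]+16]
    W=nw(q,N); return np.r_[(proj(cs,W)-bS).ravel(),(proj(cc,W)-bC).ravel()]
b=least_squares(rb,[0,50,0]); print("block in nest",b.x,rb(b.x).round(1).tolist())
np.save("q.npy",q)
for n,p in dict(handle=(13,-90,79),corner=(13,-48,51)).items(): print(n,nw(q,p).round(4))
# bystanders on table from base pixels
def gnd(c,uv,z):
    K,T=c; E=np.linalg.inv(T); d=E[:3,:3]@np.linalg.inv(K)@[*uv,1]; o=E[:3,3]; return o+d*(z-o[2])/d[2]
cq,sq=np.cos(q[2]),np.sin(q[2])
for n,uv,z in [("weight",(247,265),.014),("tw1",(272,312),.008),("tw2",(322,365),.008),("jar",(388.5,213),.055),("vial",(421.5,262),.046)]:
    w=gnd(cs,uv,z)[:2]-q[:2]; print(n,gnd(cs,uv,z).round(3),"nest",(np.array([cq*w[0]+sq*w[1],-sq*w[0]+cq*w[1]])*1000).round())
E
```

```text
nest [ 0.58052939  0.0524565  -0.06106508]
[[-2.1, -0.3], [-1.7, 4.2], [1.1, 0.3], [-1.0, -0.7], [-1.3, -4.6], [2.7, 4.7], [0.3, -1.9], [-0.4, -0.1], [2.5, -0.4], [0.9, -3.4], [-1.8, -5.4], [3.6, 3.4]]
block in nest [-7.01746385 47.47037446  0.08347247] [-1.4, 1.0, -0.9, 1.3, -0.6, 0.5, 0.1, -0.4, 0.6, -1.0, 1.0, -0.4, 1.2, -0.7, 0.5, -1.2]
handle [[ 0.588  -0.0382  0.079 ]]
corner [[0.5906 0.0038 0.051 ]]
weight [0.488 0.146 0.014] nest [-98.  88.]
tw1 [0.471 0.046 0.008] nest [-109.  -13.]
tw2 [ 0.475 -0.068  0.008] nest [ -98. -127.]
jar [0.701 0.09  0.055] nest [118.  45.]
vial [ 0.672 -0.019  0.046] nest [ 95. -66.]
```

Run:
```python
from fit import *
M=[(-65,117,10),(-65,-127,10),(65,-127,10),(35,80,36),(13,-90,97)]
S=np.array([(80,206),(402,583),(707,452),(337,127),(531,230)])/3.75+[240,195]
C=np.array([(57,193),(400,572),(683,417),(306,113),(512,212)])/4.5+[260,225]
cs,cc=cam("side"),cam("scene")
def r(q,k=slice(0,5)):
    W=nw(q,M)[k]; return np.r_[(proj(cs,W)-S[k]).ravel(),(proj(cc,W)-C[k]).ravel()]
for k in (slice(0,3),slice(0,5)):
    s=least_squares(r,[.5,-.1,0],loss="soft_l1",args=(k,)); q=s.x; print("nest",q); print(r(q).reshape(-1,2).round(1).tolist())
L=[[(-65,117,10),(-65,-127,10),(65,-127,10),(65,117,10),(-65,117,10)],[(35,12,36),(35,80,36)],[(-30,90,44),(49,90,44)],[(-49,90,16),(-49,7,16),(35,7,16)],[(13,-20,51),(13,-122,51)],[(13,-90,51),(13,-90,98)]]
o=[]
for n,c,x0,y0 in (("side",cs,240,195),("scene",cc,230,210)):
    im=cv2.imread(f"pics/{n}0.png"); im=cv2.resize(im[y0:y0+165,x0:x0+200],None,fx=4,fy=4,interpolation=cv2.INTER_CUBIC)
    for l in L: cv2.polylines(im,[np.int32((proj(c,nw(q,l))-[x0,y0]+.5)*4)],False,(0,255,0),1)
    o.append(im[:600])
cv2.imwrite("pics/ov.png",o[0]); np.save("q.npy",q)
```

```text
nest [ 0.58039827  0.05232031 -0.0567317 ]
[[-2.3, -0.0], [-1.2, 3.0], [1.3, 0.1], [-1.2, -0.6], [2.9, 4.7], [0.1, -1.7], [-0.0, -0.9], [2.6, -0.6], [0.7, -3.3], [3.7, 3.4]]
nest [ 0.58013744  0.05336101 -0.05853255]
[[-2.7, -0.4], [-2.1, 2.5], [0.5, -0.1], [-1.7, -0.9], [2.2, 4.4], [-0.3, -2.0], [-0.8, -1.2], [2.0, -0.8], [0.3, -3.6], [3.1, 3.2]]
```

View pics/ov.png

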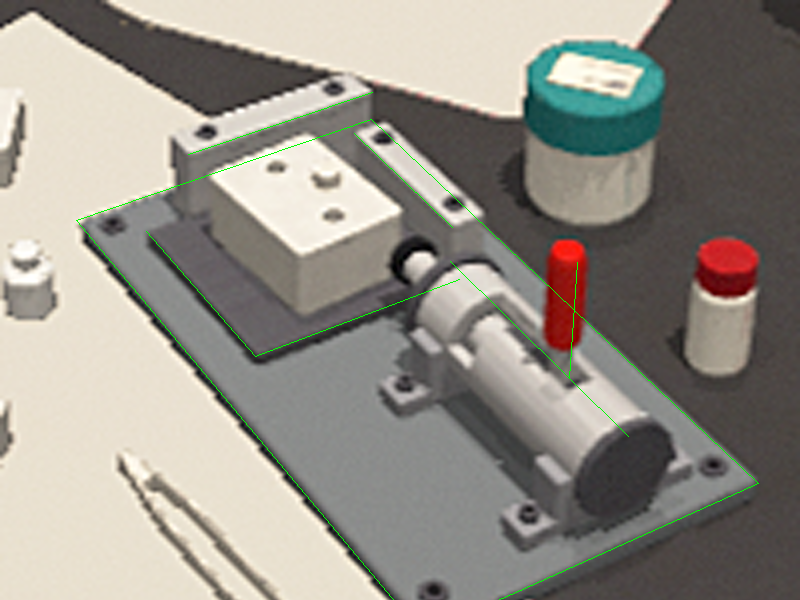

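The overlay shows the fit is good to about 2 mm, with the handle a few mm off. Next I'll compute the waypoints and where the balance stands.

Run:
```python
from fit import *
q=np.load("q.npy")
print(arm.tip_reach)
def gnd(c,uv,z):
    K,T=c; E=np.linalg.inv(T); d=E[:3,:3]@np.linalg.inv(K)@[*uv,1]; o=E[:3,3]; return (o+d*(z-o[2])/d[2]).round(3)
cc=cam("scene")
print("cam pos",np.linalg.inv(cc[1])[:3,3])
for uv,z in [((420,395),0),((420,395),.05),((570,270),.05),((540,245),.2),((635,240),.2),((400,440),.05),((330,470),.05)]: print(uv,z,gnd(cc,uv,z))
for p in [(-60,50,60),(-20,50,43),(-45,50,43),(13,-125,85),(13,-115,85),(13,-48,85),(-40,-48,90)]: print(p,nw(q,p).round(4))
```

```text
0.019
cam pos [ 0.18772245 -0.46003272  0.58979966]
(420, 395) 0 [ 0.544 -0.186  0.   ]
(420, 395) 0.05 [ 0.514 -0.209  0.05 ]
(570, 270) 0.05 [ 0.892 -0.181  0.05 ]
(540, 245) 0.2 [ 0.711 -0.207  0.2  ]
(635, 240) 0.2 [ 0.817 -0.274  0.2  ]
(400, 440) 0.05 [ 0.45 -0.24  0.05]
(330, 470) 0.05 [ 0.361 -0.221  0.05 ]
(-60, 50, 60) [[0.5232 0.1068 0.06  ]]
(-20, 50, 43) [[0.5631 0.1044 0.043 ]]
(-45, 50, 43) [[0.5381 0.1059 0.043 ]]
(13, -125, 85) [[ 0.5858 -0.0722  0.085 ]]
(13, -115, 85) [[ 0.5864 -0.0622  0.085 ]]
(13, -48, 85) [[0.5903 0.0047 0.085 ]]
(-40, -48, 90) [[0.5374 0.0078 0.09  ]]
```

Emit:
apply_moves(
  grip=35,
  motion=[
    [[2.7, 3.5, 0.5], -2],
    [[2.7, 3.5, 0.5], -2],
    [[2.7, 3.5, 0], -2],
    [[2.7, 3.5, 0], -2],
    [[2.7, 3.5, 0], -2],
    [[2.7, 3.5, 0], -2],
    [[2.7, 3.5, 0], -2],
    [[2.7, 3.5, 0], -2],
    [[1, 3.5, 0], -2],
    [[1, 3.5, 0], 0],
  ],
)

```text
clock: 1.1
position: [0.4011, -0.2769, 0.26]
eef_rot: [[0.998, -0.058, -0.0], [-0.058, -0.998, 0.0], [-0.0, -0.0, -1.0]]
wrist_force: [1.3, 1.7, -0.7]
width: 0.0298
grip_force: 0.0
```

Emit:
apply_moves(
  motion=[
    [[1, 4, 0], 0],
    [[1, 4, 0], 0],
    [[1, 4, 0], 0],
    [[1, 4, 0], 0],
    [[1, 4, 0], 0],
    [[1, 4, 0], 0],
    [[1, 4, 0], 0],
    [[1, 4, 0], 0],
    [[1, 4, -2], 0],
    [[0, 0, 0], 0],
  ],
)

```text
clock: 2.1
position: [0.49, 0.0879, 0.2384]
eef_rot: [[0.999, -0.049, -0.002], [-0.049, -0.999, 0.003], [-0.003, -0.003, -1.0]]
wrist_force: [-0.6, -1.2, 0.1]
width: 0.03
grip_force: 0.0
```

Run:
```python
from fit import *
s=monitor.state(); print(s["clock"],s["position"],s["eef_rot"].round(3).tolist(),s["wrist_force"],s["width"])
im=viewer.get_image("wrist"); cv2.imwrite("pics/w1.png",cv2.cvtColor(im,cv2.COLOR_RGB2BGR))
```

```text
2.1 [0.48999729 0.08785371 0.23839941] [[0.999, -0.049, -0.002], [-0.049, -0.999, 0.003], [-0.003, -0.003, -1.0]] [-0.60369501 -1.22643245  0.05000702] 0.030000502035022098
```

View pics/w1.png

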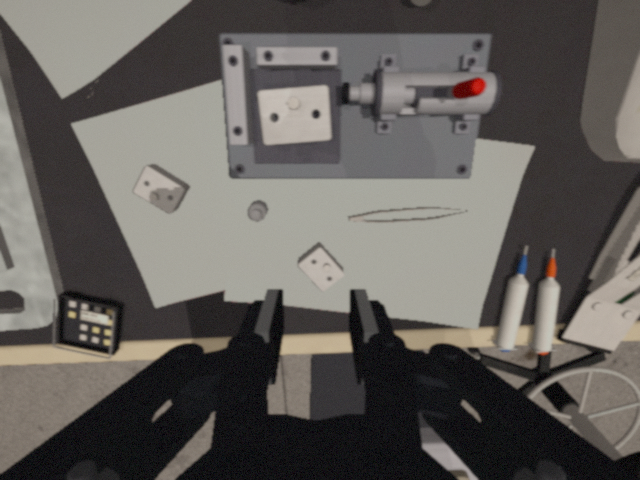

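The wrist view shows the whole plate with corners at (221,34), (491,34), (472,179) and (230,179), and the block top at (258..332, 83..146). I'll refit from this view.

Run:
```python
from fit import *
s=monitor.state(); T=np.eye(4); T[:3,:3]=s["eef_rot"]; T[:3,3]=s["position"]
i=viewer.camera_info("wrist"); cw=(i["camera_matrix"],np.linalg.inv(T@i["T_tool_cam"]))
M=[(65,117,10),(65,-127,10),(-65,-127,10),(-65,117,10),(13,-90,98)]
W=np.array([(221,34),(491,34),(472,179),(230,179),(479,86)])
def r(q): return (proj(cw,nw(q,M))-W)[:4].ravel()
q=least_squares(r,np.load("q.npy")).x; print("wrist nest",q,(proj(cw,nw(q,M))-W).round(1).tolist()); print("old",np.load("q.npy"))
B=np.array([(22,30,28),(22,-30,28),(-22,-30,28),(-22,30,28)],float); bw=np.array([(258,88),(329,83),(332,141),(264,146)])
def rb(b):
    c_,s_=np.cos(b[2]),np.sin(b[2])
    return (proj(cw,nw(q,np.c_[b[0]+c_*B[:,0]-s_*B[:,1],b[1]+s_*B[:,0]+c_*B[:,1],B[:,2]+16]))-bw).ravel()
b=least_squares(rb,[0,50,0]).x; print("block",b,rb(b).round(1))
np.save("qw.npy",q)
for p in [(-60,50,60),(-20,50,43),(-45,50,43)]: print(p,nw(q,p).round(4))
```

```text
wrist nest [ 0.57905185  0.05006471 -0.05268233] [[-1.9, -0.4], [1.6, -0.2], [0.1, 0.7], [0.2, 0.6], [9.4, 1.5]]
old [ 0.58013744  0.05336101 -0.05853255]
block [-4.20683119 48.02632667  0.06733637] [ 0.1  2.   0.1  1.8 -0.2 -1.9 -0.  -2.2]
(-60, 50, 60) [[0.5218 0.1032 0.06  ]]
(-20, 50, 43) [[0.5617 0.101  0.043 ]]
(-45, 50, 43) [[0.5367 0.1024 0.043 ]]
```

Emit:
apply_moves(
  motion=[
    [[0.8, 0.3, -4], -0.3],
    [[0.8, 0.3, -4], 0],
    [[0.8, 0.3, -4], 0],
    [[0.8, 0.3, -3], 0],
    [[0.6, 0.2, -2.5], 0],
    [[0.2, 0, -1.5], 0],
    [[0, 0, -0.6], 0],
    [[0, 0, 0], 0],
  ],
)

```text
clock: 2.95
position: [0.53, 0.0942, 0.0442]
eef_rot: [[0.998, -0.065, -0.001], [-0.065, -0.998, -0.001], [-0.001, 0.001, -1.0]]
wrist_force: [0.2, -0.5, -0.0]
width: 0.0299
grip_force: 0.0
```

Emit:
apply_moves(
  motion=[
    [[0, 0.7, -0.1], 0.5],
    [[0.4, 0, 0], 0],
    [[0.4, 0, 0], 0],
    [[0.3, 0, 0], 0],
    [[0.3, 0, 0], 0],
    [[0.3, 0, 0], 0],
    [[0.3, 0, 0], 0],
    [[0, 0, 0], 0],
  ],
)

```text
clock: 3.75
position: [0.5511, 0.102, 0.0433]
eef_rot: [[0.998, -0.055, 0.001], [-0.055, -0.998, -0.0], [0.001, 0.0, -1.0]]
wrist_force: [0.6, 0.3, -0.0]
width: 0.0298
grip_force: 0.0
```

Emit:
apply_moves(
  motion=[
    [[0.2, 0, 0], 0],
    [[0.2, 0, 0], 0],
    [[0.2, 0, 0], 0],
    [[0.2, 0, 0], 0],
    [[0, 0, 0], 0],
  ],
)

```text
clock: 4.25
position: [0.5592, 0.1021, 0.0433]
eef_rot: [[0.998, -0.055, 0.001], [-0.055, -0.998, 0.0], [0.001, -0.0, -1.0]]
wrist_force: [-0.3, 0.6, 0.2]
width: 0.0299
grip_force: 0.0
```

Run:
```python
from fit import *
im=cv2.cvtColor(viewer.get_image("side"),cv2.COLOR_RGB2BGR); a=cv2.resize(im[180:330,230:430],None,fx=4,fy=4,interpolation=cv2.INTER_CUBIC)
cv2.imwrite("pics/s2.png",a)
```

```text
(no output)
```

View pics/s2.png

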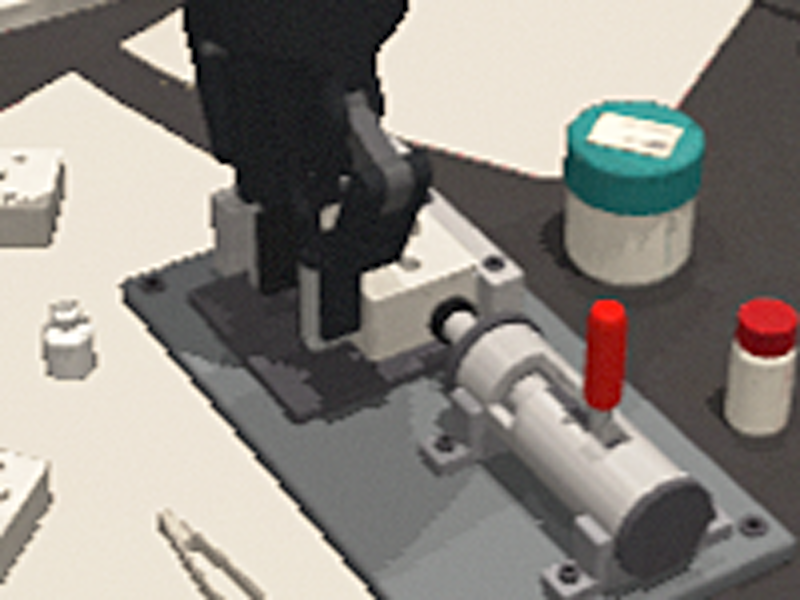

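The fingers are on the block's near face, and its far face is close to the rail at (480,262). I'll keep going until the force rises.

Emit:
apply_moves(
  motion=[
    [[0.1, 0, 0], 0],
    [[0.1, 0, 0], 0],
    [[0, 0, 0], 0],
  ],
)

```text
clock: 4.6
position: [0.5604, 0.1022, 0.0433]
eef_rot: [[0.998, -0.055, -0.0], [-0.055, -0.998, 0.0], [-0.0, 0.0, -1.0]]
wrist_force: [-1.2, -0.3, 0.9]
width: 0.03
grip_force: 0.7
```

Emit:
apply_moves(
  motion=[
    [[0.1, 0, 0], 0],
    [[0.1, 0, 0], 0],
    [[0, 0, 0], 0],
  ],
)

```text
clock: 4.9
position: [0.5612, 0.1021, 0.0432]
eef_rot: [[0.999, -0.055, -0.003], [-0.055, -0.999, -0.0], [-0.003, 0.0, -1.0]]
wrist_force: [-5.7, -0.1, 2.9]
width: 0.0301
grip_force: 2.6
```

Emit:
apply_moves(
  motion=[
    [[0.1, 0, 0], 0],
    [[0, 0, 0], 0],
    [[0, 0, 0], 0],
    [[0, 0, 0], 0],
  ],
)

```text
clock: 5.3
position: [0.5613, 0.1021, 0.0431]
eef_rot: [[0.999, -0.054, -0.004], [-0.054, -0.999, -0.0], [-0.004, 0.001, -1.0]]
wrist_force: [-7.3, -0.5, 4.7]
width: 0.0299
grip_force: 3.4
```

Emit:
apply_moves(
  motion=[
    [[-1, 0, 0], 0],
    [[-1.5, 0, 1], 0],
    [[0, 0, 4], 0],
    [[0, 0, 5], -7],
    [[0, -1, 5], -7],
    [[1, -3, 0], -7],
    [[1.5, -3.5, 0], -8],
    [[1.5, -3.5, 0], -8],
    [[1.5, -3.5, 0], -8],
    [[1, -2, 0], -8],
  ],
)

```text
clock: 6.3
position: [0.6052, -0.0672, 0.193]
eef_rot: [[0.549, -0.836, 0.004], [-0.836, -0.549, -0.003], [0.005, -0.002, -1.0]]
wrist_force: [-0.5, 0.9, 0.1]
width: 0.03
grip_force: 0.0
```

Emit:
apply_moves(
  grip=0,
  motion=[
    [[0, 0, 0], -7],
    [[0, 0, 0], 0],
    [[0, 0, 0], 0],
  ],
)

```text
clock: 6.6
position: [0.6037, -0.0621, 0.1923]
eef_rot: [[0.455, -0.89, 0.001], [-0.89, -0.455, -0.0], [0.001, -0.001, -1.0]]
wrist_force: [-0.7, -0.8, 0.6]
width: -0.0002
grip_force: 0.0
```

Run:
```python
from fit import *
s=monitor.state(); T=np.eye(4); T[:3,:3]=s["eef_rot"]; T[:3,3]=s["position"]; np.save("T3.npy",T)
im=cv2.cvtColor(viewer.get_image("wrist"),cv2.COLOR_RGB2BGR)
i=viewer.camera_info("wrist"); cw=(i["camera_matrix"],np.linalg.inv(T@i["T_tool_cam"])); q=np.load("qw.npy")
for P in ([(-9,90,44),(-9,30,44),(35,30,44),(35,90,44)],[(13,-122,51),(13,-20,51)],[(13,-90,51),(13,-90,98)],[(65,117,10),(65,-127,10),(-65,-127,10),(-65,117,10)]):
    cv2.polylines(im,[np.int32(proj(cw,nw(q,P)))],False,(0,255,0),1)
cv2.imwrite("pics/w3.png",im); print(s["position"],s["eef_rot"].round(3).tolist(),s["clock"])
```

```text
[ 0.60374697 -0.06205821  0.19226884] [[0.455, -0.89, 0.001], [-0.89, -0.455, -0.0], [0.001, -0.001, -1.0]] 6.6
```

View pics/w3.png

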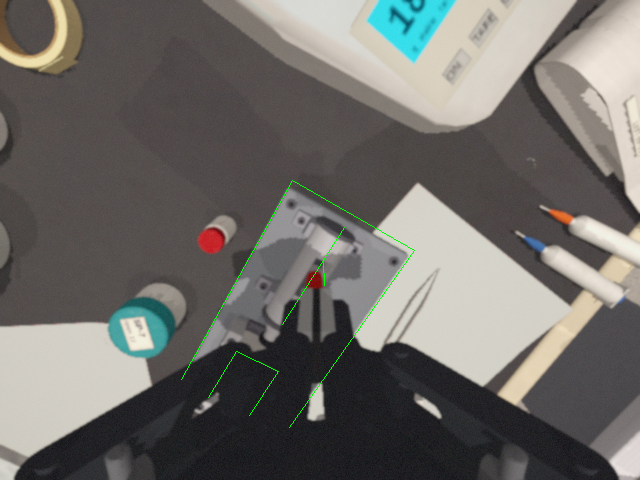

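The wrist view has the handle at (316,280) and the barrel somewhat left of the overlay. I'll triangulate the red sleeve by colour from all views.

Run:
```python
from fit import *
q=np.load("qw.npy")
i=viewer.camera_info("wrist"); Tc=i["T_tool_cam"]; K=i["camera_matrix"]
T1=np.eye(4); T1[:3,:3]=[[0.999,-0.049,-0.002],[-0.049,-0.999,0.003],[-0.003,-0.003,-1]]; T1[:3,3]=[.49,.08785,.2384]
T3=np.load("T3.npy")
V=[("scene0",cam("scene"),(360,255,390,300)),("side0",cam("side"),(370,245,392,290)),("w1",(K,np.linalg.inv(T1@Tc)),(445,70,495,105)),("w3",(K,np.linalg.inv(T3@Tc)),(295,255,335,305))]
obs=[]
for n,c,(x0,y0,x1,y1) in V:
    a=cv2.imread(f"pics/{n}.png")[y0:y1,x0:x1].astype(int); m=(a[...,2]>100)&(a[...,1]<80)&(a[...,0]<80)
    yy,xx=np.nonzero(m); obs.append((xx.mean()+x0,yy.mean()+y0)); print(n,m.sum(),np.round(obs[-1],1),(xx.min()+x0,xx.max()+x0,yy.min()+y0,yy.max()+y0))
def res(X,ks): return np.concatenate([proj(V[k][1],X)[0]-obs[k] for k in ks])
cq,sq=np.cos(q[2]),np.sin(q[2])
for ks in ([0,1],[0,1,2],[0,1,2,3],[2,3]):
    s=least_squares(res,[.59,-.035,.08],args=(ks,)); w=s.x[:2]-q[:2]
    print(ks,s.x.round(4),"nest",((cq*w[0]+sq*w[1])*1e3).round(1),((-sq*w[0]+cq*w[1])*1e3).round(1),s.fun.round(1))
```

```text
scene0 173 [373.  281.3] (np.int64(369), np.int64(377), np.int64(270), np.int64(293))
side0 263 [381.  268.2] (np.int64(376), np.int64(386), np.int64(255), np.int64(282))
w1 241 [475.5  86.1] (np.int64(458), np.int64(484), np.int64(78), np.int64(98))
w3 247 [314.1 279.8] (np.int64(306), np.int64(322), np.int64(270), np.int64(288))
[0, 1] [ 0.5989 -0.0191  0.0673] nest 23.5 -68.0 [ 0.7 -0.5 -0.6  0.4]
[0, 1, 2] [ 0.5886 -0.0328  0.0821] nest 13.9 -82.3 [ 1.9 -0.4  0.4 -0.2 -0.5  0.9]
[0, 1, 2, 3] [ 0.5902 -0.0329  0.0802] nest 15.5 -82.3 [ 2.6  0.1  1.4  0.6 -1.3 -1.1  2.1  1.6]
[2, 3] [ 0.5907 -0.0336  0.0796] nest 16.0 -82.9 [-0.7 -1.8  1.9  0.3]
```

Emit:
apply_moves(
  motion=[
    [[0, 0, -4], 0],
    [[0, 0, -4], 0],
    [[0, 0, -2.4], 0],
    [[0, 0, 0], 0],
    [[0, 0.4, 0], 0],
    [[0, 0.4, 0], 0],
    [[0, 0.3, 0], 0],
    [[0, 0.3, 0], 0],
    [[0, 0.2, 0], 0],
    [[0, 0, 0], 0],
  ],
)

```text
clock: 7.65
position: [0.6037, -0.0461, 0.0887]
eef_rot: [[0.452, -0.892, 0.001], [-0.892, -0.452, 0.0], [0.0, -0.001, -1.0]]
wrist_force: [0.4, 0.5, 0.3]
width: 0.0002
grip_force: 0.0
```

Emit:
apply_moves(
  motion=[
    [[0, 0.2, -0.3], 0],
    [[0, 0.3, 0], 0],
    [[0, 0.3, 0], 0],
    [[0, 0.3, 0], 0],
    [[0, 0.3, 0], 0],
    [[0, 0, 0], 0],
  ],
)

```text
clock: 8.25
position: [0.6036, -0.0319, 0.0854]
eef_rot: [[0.452, -0.892, 0.0], [-0.892, -0.452, 0.0], [-0.0, -0.0, -1.0]]
wrist_force: [0.3, 0.9, 1.0]
width: 0.0
grip_force: 0.1
```

Emit:
apply_moves(
  motion=[
    [[0, 0.3, 0], 0],
    [[0, 0.3, 0], 0],
    [[0, 0.3, 0], 0],
    [[0, 0, 0], 0],
  ],
)

```text
clock: 8.65
position: [0.6036, -0.0231, 0.0854]
eef_rot: [[0.452, -0.892, 0.0], [-0.892, -0.452, 0.0], [-0.0, -0.0, -1.0]]
wrist_force: [0.8, -0.1, 0.2]
width: 0.0002
grip_force: 0.3
```

Emit:
apply_moves(
  motion=[
    [[0, 0.3, 0], 0],
    [[0, 0.3, 0], 0],
    [[0, 0, 0], 0],
  ],
)

```text
clock: 8.95
position: [0.6036, -0.0173, 0.0854]
eef_rot: [[0.452, -0.892, 0.0], [-0.892, -0.452, 0.0], [-0.0, -0.0, -1.0]]
wrist_force: [-0.2, -0.8, 0.2]
width: 0.0001
grip_force: 0.8
```

Run:
```python
from fit import *
im=cv2.cvtColor(viewer.get_image("side"),cv2.COLOR_RGB2BGR); a=cv2.resize(im[180:330,230:430],None,fx=4,fy=4,interpolation=cv2.INTER_CUBIC)
cv2.imwrite("pics/s4.png",a)
```

```text
(no output)
```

View pics/s4.png

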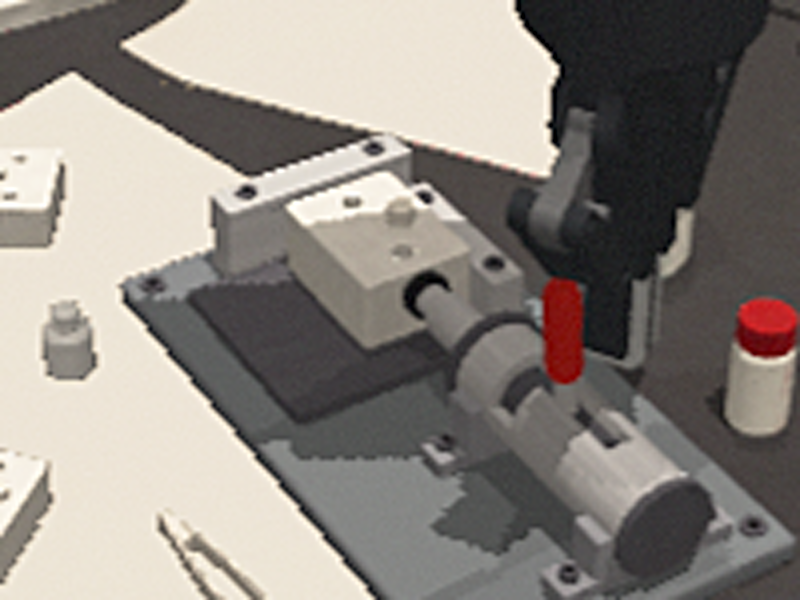

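The handle has advanced, the nose is on the block, and the block is still on the rail and near the stop. I'll carry on while watching the force.

Emit:
apply_moves(
  motion=[
    [[0, 0.3, 0], 0],
    [[0, 0.3, 0], 0],
    [[0, 0, 0], 0],
  ],
)

```text
clock: 9.3
position: [0.6036, -0.0113, 0.0854]
eef_rot: [[0.452, -0.892, 0.0], [-0.892, -0.452, -0.0], [0.0, -0.0, -1.0]]
wrist_force: [0.4, -2.8, 1.5]
width: 0.0002
grip_force: 1.0
```

Emit:
apply_moves(
  motion=[
    [[0, 0.3, 0], 0],
    [[0, 0.2, 0], 0],
    [[0, 0, 0], 0],
  ],
)

```text
clock: 9.6
position: [0.6036, -0.0075, 0.0854]
eef_rot: [[0.451, -0.892, 0.0], [-0.892, -0.451, -0.001], [0.001, 0.0, -1.0]]
wrist_force: [0.5, -4.0, 0.9]
width: 0.0001
grip_force: 2.0
```

Emit:
apply_moves(
  motion=[
    [[0, 0.2, 0], 0],
    [[0, 0.2, 0], 0],
    [[0, 0, 0], 0],
  ],
)

```text
clock: 9.9
position: [0.6044, -0.0024, 0.0856]
eef_rot: [[0.452, -0.892, 0.002], [-0.892, -0.452, 0.0], [0.001, -0.002, -1.0]]
wrist_force: [2.2, -1.6, 0.3]
width: -0.0
grip_force: 1.4
```

```bash
cat > hd.py <<'E'
from fit import *
q=np.load("qw.npy"); ref={"scene":(373.,281.3),"side":(381.,268.2)}
def P(s,t,r=45): return nw(q,(13-r*np.sin(t),-90+s,34+r*np.cos(t)))
obs=[];C=[]
for n in ("scene","side"):
    im=viewer.get_image(n).astype(int); x0,y0=(310,200) if n=="scene" else (300,200)
    a=im[y0:330,x0:400]; m=((a[...,0]>90)&(a[...,1]<60)&(a[...,2]<60)).astype(np.uint8)
    k,l,st,ce=cv2.connectedComponentsWithStats(m); j=1+st[1:,4].argmax(); st[j]; print(n,st[j],ce[j]+[x0,y0])
    c=cam(n); C.append(c)
    # remove calibration bias seen with the handle upright at travel 8 mm
    obs.append(ce[j]+[x0,y0]-(np.array(ref[n])-proj(c,P(7.5,0))[0]))
f=lambda v:np.concatenate([proj(c,P(*v))[0]-o for c,o in zip(C,obs)])
s=least_squares(f,[40,.2],x_scale=[10,.3]); print("bolt mm, handle rad",s.x.round(2),s.fun.round(1)); print(monitor.state()["clock"])
E
python3 hd.py
```

```text
scene [ 45  65   9  20 145] [358.93793103 274.28275862]
side [ 59  46  12  26 231] [364.26406926 258.74891775]
bolt mm, handle rad [34.41  0.16] [ 0.  -0.3 -0.   0.3]
10.0
```

Emit:
apply_moves(
  motion=[
    [[0, 0.2, 0], 0],
    [[0, 0.1, 0], 0],
    [[0, 0, 0], 0],
  ],
)

```text
clock: 10.3
position: [0.6037, 0.0017, 0.0853]
eef_rot: [[0.453, -0.892, 0.0], [-0.892, -0.453, 0.001], [-0.001, -0.001, -1.0]]
wrist_force: [3.5, 0.6, 0.6]
width: 0.0004
grip_force: 1.3
```

```bash
python3 hd.py
```

```text
scene [ 45  65   9  20 142] [358.82394366 274.38732394]
side [ 59  46  11  27 233] [364.12017167 259.08154506]
bolt mm, handle rad [34.15  0.17] [ 0.  -0.2 -0.   0.2]
10.4
```

Emit:
apply_moves(
  motion=[
    [[-0.2, 0, 0], 0],
    [[-0.2, 0, 0], 0],
    [[0, 0, 0], 0],
  ],
)

```text
clock: 10.7
position: [0.6013, 0.0016, 0.0856]
eef_rot: [[0.452, -0.892, 0.004], [-0.892, -0.452, 0.001], [0.001, -0.004, -1.0]]
wrist_force: [6.4, 0.8, -2.7]
width: 0.0
grip_force: 3.2
```

```bash
python3 hd.py
```

```text
scene [ 43  66  10  20 136] [357.79411765 275.10294118]
side [ 57  47  13  26 228] [362.8377193  259.73245614]
bolt mm, handle rad [34.17  0.21] [ 0.  -0.3 -0.   0.3]
10.8
```

Run:
```python
from fit import *
im=cv2.cvtColor(viewer.get_image("side"),cv2.COLOR_RGB2BGR); a=cv2.resize(im[225:325,290:420],None,fx=6,fy=6,interpolation=cv2.INTER_CUBIC)
cv2.imwrite("pics/s5.png",a)
```

```text
(no output)
```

View pics/s5.png

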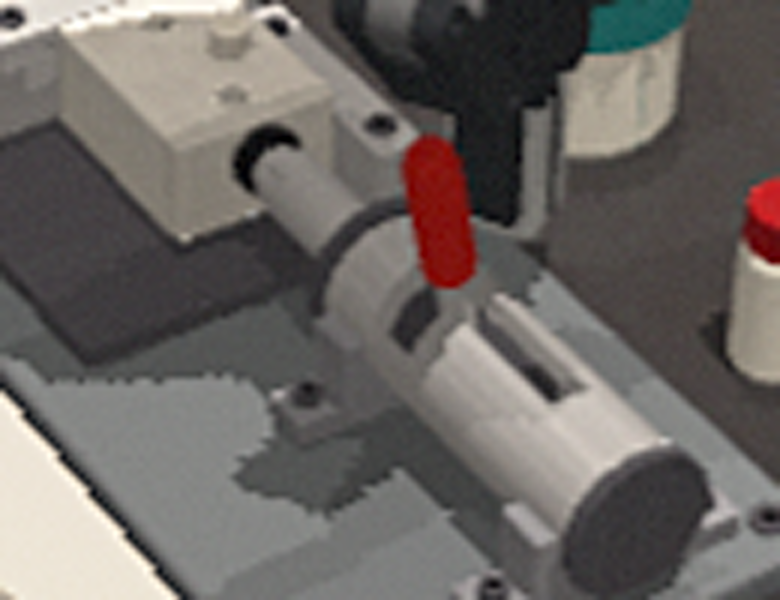

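The stem sits right at the corner of the side leg, and it isn't clear whether it's inside. I'll re-engage squarely from behind and push +y firmly before swinging.

Emit:
apply_moves(
  motion=[
    [[0.8, 0, 0], 0],
    [[1, 0, 1], 0],
    [[0, 0, 3], -7],
    [[0, -1, 2], -7],
    [[-1, -2, 0], -7],
    [[-3, -0.6, 0], -6],
    [[-0.1, 0, 0], 0],
    [[0, 0, 0], 0],
  ],
)

```text
clock: 11.65
position: [0.575, -0.0357, 0.145]
eef_rot: [[-0.003, -1.0, -0.003], [-1.0, 0.003, 0.0], [-0.0, 0.003, -1.0]]
wrist_force: [-0.5, 0.2, 0.0]
width: 0.0001
grip_force: 0.0
```

```bash
python3 hd.py
```

```text
scene [ 48  65   8  21 143] [361.85314685 275.15384615]
side [ 63  47  11  27 237] [367.99156118 260.02953586]
bolt mm, handle rad [29.59  0.11] [ 0.1 -0.3 -0.1  0.2]
11.75
```

Emit:
apply_moves(
  motion=[
    [[0.4, 0, -3], 6],
    [[0.1, 0, -3], 0],
    [[0, 0, -0.2], 0],
    [[0, 0.4, 0], 0],
    [[0, 0.4, 0], 0],
    [[0, 0.3, 0], 0],
    [[0, 0.3, 0], 0],
    [[0, 0, 0], 0],
  ],
)

```text
clock: 12.55
position: [0.5825, -0.0223, 0.0845]
eef_rot: [[0.102, -0.995, 0.003], [-0.995, -0.102, -0.001], [0.002, -0.003, -1.0]]
wrist_force: [0.8, -3.2, 1.9]
width: -0.0
grip_force: 1.2
```

Emit:
apply_moves(
  motion=[
    [[0, 0.2, 0], 0],
    [[0, 0.2, 0], 0],
    [[0, 0, 0], 0],
  ],
)

```text
clock: 12.85
position: [0.5822, -0.0192, 0.0842]
eef_rot: [[0.101, -0.995, 0.002], [-0.995, -0.101, -0.002], [0.002, -0.002, -1.0]]
wrist_force: [1.0, -4.1, 3.8]
width: 0.0002
grip_force: 2.4
```

Emit:
apply_moves(
  motion=[
    [[0, 0.2, 0], 0],
    [[0, 0.2, 0], 0],
    [[0, 0, 0], 0],
  ],
)

```text
clock: 13.15
position: [0.582, -0.0162, 0.0841]
eef_rot: [[0.1, -0.995, 0.002], [-0.995, -0.1, -0.003], [0.003, -0.001, -1.0]]
wrist_force: [-0.5, -5.3, 3.0]
width: 0.0001
grip_force: 3.3
```

```bash
python3 hd.py
```

```text
scene [88 69  2  8 12] [398.66666667 272.83333333]Traceback (most recent call last):
  File "hd.py", line 8, in <module>
    k,l,st,ce=cv2.connectedComponentsWithStats(m); j=1+st[1:,4].argmax(); st[j]; print(n,st[j],ce[j]+[x0,y0])
                                                       ~~~~~~~~~~~~~~~^^
ValueError: attempt to get argmax of an empty sequence
```

Emit:
apply_moves(
  motion=[
    [[0, 0.2, 0], 0],
    [[0, 0.2, 0], 0],
    [[0, 0, 0], 0],
  ],
)

```text
clock: 13.55
position: [0.5819, -0.0134, 0.084]
eef_rot: [[0.099, -0.995, 0.002], [-0.995, -0.099, -0.004], [0.005, -0.001, -1.0]]
wrist_force: [-0.3, -8.4, 3.4]
width: 0.0001
grip_force: 4.2
```

Emit:
apply_moves(
  motion=[
    [[0, 0.2, 0], 0],
    [[0, 0.2, 0], 0],
    [[0, 0, 0], 0],
  ],
)

```text
clock: 13.85
position: [0.5821, -0.0105, 0.084]
eef_rot: [[0.099, -0.995, 0.002], [-0.995, -0.099, -0.006], [0.006, -0.002, -1.0]]
wrist_force: [0.8, -10.5, 2.9]
width: -0.0002
grip_force: 5.2
```

Emit:
apply_moves(
  motion=[
    [[0, 0.2, 0], 0],
    [[0, 0, 0], 0],
  ],
)

```text
clock: 14.05
position: [0.5821, -0.0099, 0.0841]
eef_rot: [[0.098, -0.995, 0.003], [-0.995, -0.098, -0.008], [0.008, -0.002, -1.0]]
wrist_force: [0.2, -13.5, 2.5]
width: 0.0005
grip_force: 6.6
```

Emit:
apply_moves(
  motion=[
    [[-0.2, 0, 0], 0],
    [[-0.2, 0, 0], 0],
    [[-0.2, 0, 0], 0],
    [[0, 0, 0], 0],
  ],
)

```text
clock: 14.45
position: [0.5753, -0.0096, 0.0836]
eef_rot: [[0.098, -0.995, 0.001], [-0.995, -0.098, -0.007], [0.007, -0.0, -1.0]]
wrist_force: [-0.4, -11.8, -0.9]
width: 0.0002
grip_force: 6.4
```

Emit:
apply_moves(
  motion=[
    [[-0.3, 0, 0], 0],
    [[-0.3, 0, 0], 0],
    [[0, 0, 0], 0],
  ],
)

```text
clock: 14.75
position: [0.5693, -0.0092, 0.0833]
eef_rot: [[0.098, -0.995, 0.001], [-0.995, -0.098, -0.007], [0.007, -0.0, -1.0]]
wrist_force: [1.1, -12.0, -1.7]
width: 0.0001
grip_force: 6.2
```

Emit:
apply_moves(
  motion=[
    [[-0.3, 0, -0.1], 0],
    [[-0.3, 0, -0.1], 0],
    [[-0.3, 0, -0.1], 0],
    [[0, 0, 0], 0],
  ],
)

```text
clock: 15.15
position: [0.5603, -0.0087, 0.0803]
eef_rot: [[0.098, -0.995, 0.001], [-0.995, -0.098, -0.006], [0.006, -0.0, -1.0]]
wrist_force: [0.3, -12.3, -1.6]
width: 0.0003
grip_force: 5.8
```

Emit:
apply_moves(
  motion=[
    [[0, -0.5, 0], 0],
    [[0, -1, 0], 0],
    [[0, -1, 1], 0],
    [[2, -1, 4], 0],
    [[3, -1, 2], 0],
    [[3, 0, 0], 0],
    [[0, 0, 0], 0],
  ],
)

```text
clock: 15.85
position: [0.6448, -0.0479, 0.1522]
eef_rot: [[0.104, -0.995, 0.006], [-0.995, -0.104, 0.001], [0.0, -0.006, -1.0]]
wrist_force: [-0.0, 1.6, -0.4]
width: 0.0001
grip_force: 0.0
```

```bash
python3 hd.py
```

```text
scene [ 33  73  14  16 117] [349.27350427 279.77777778]
side [ 44  55  18  21 206] [352.13106796 265.31553398]
bolt mm, handle rad [37.6   0.55] [ 0.  -0.3 -0.   0.2]
15.95
```

Locked in the leg: bolt 37.6 mm, handle 0.55 rad. Next I'll swing it down from the far side.

Emit:
apply_moves(
  motion=[
    [[0, 3, 0], 0],
    [[0, 1.5, 0], 0],
    [[-2.5, 0, 0], 0],
    [[-2.5, 0, 0], 0],
    [[0, 0, -2], 0],
    [[0, 0, -3], 0],
    [[0, 0, -1.1], 0],
    [[0, 0, 0], 0],
  ],
)

```text
clock: 16.75
position: [0.5886, -0.0031, 0.0878]
eef_rot: [[0.103, -0.995, -0.004], [-0.995, -0.103, 0.0], [-0.001, 0.004, -1.0]]
wrist_force: [0.1, 0.5, -0.2]
width: -0.0002
grip_force: 0.0
```

Emit:
apply_moves(
  motion=[
    [[-0.3, 0, -0.1], 0],
    [[-0.3, 0, -0.1], 0],
    [[-0.3, 0, -0.1], 0],
    [[-0.3, 0, -0.1], 0],
    [[-0.3, 0, -0.1], 0],
    [[0, 0, 0], 0],
  ],
)

```text
clock: 17.35
position: [0.5748, -0.0036, 0.0844]
eef_rot: [[0.102, -0.995, -0.001], [-0.995, -0.102, 0.0], [-0.0, 0.001, -1.0]]
wrist_force: [0.2, -0.7, 0.1]
width: -0.0005
grip_force: 0.1
```

Emit:
apply_moves(
  motion=[
    [[-0.3, 0, -0.1], 0],
    [[-0.3, 0, -0.1], 0],
    [[-0.3, 0, -0.1], 0],
    [[0, 0, 0], 0],
  ],
)

```text
clock: 17.75
position: [0.5655, -0.0036, 0.0811]
eef_rot: [[0.102, -0.995, -0.002], [-0.995, -0.102, 0.0], [-0.0, 0.002, -1.0]]
wrist_force: [0.4, 0.0, -0.4]
width: -0.0003
grip_force: 0.0
```

```bash
python3 hd.py
```

```text
scene [ 22  86  20  10 134] [340.47014925 290.32089552]
side [ 30  72  25  13 216] [341.28240741 278.11574074]
bolt mm, handle rad [39.18  1.05] [ 0.2 -0.3 -0.2  0.2]
17.85
```

Emit:
apply_moves(
  motion=[
    [[0, 0, 1], 0],
    [[0, 0, 0.5], 0],
    [[-1, 0, 0], 0],
    [[-1, 0, 0], 0],
    [[0, 0, -0.4], 0],
    [[0, 0, -0.2], 0],
    [[0, 0, -0.2], 0],
    [[0, 0, 0], 0],
  ],
)

```text
clock: 18.65
position: [0.5468, -0.0038, 0.088]
eef_rot: [[0.102, -0.995, 0.0], [-0.995, -0.102, -0.0], [0.0, -0.0, -1.0]]
wrist_force: [-0.5, -0.5, 1.4]
width: 0.0003
grip_force: 0.6
```

Emit:
apply_moves(
  motion=[
    [[0, 0, -0.2], 0],
    [[0, 0, -0.2], 0],
    [[0, 0, 0], 0],
  ],
)

```text
clock: 18.95
position: [0.5475, -0.0043, 0.0854]
eef_rot: [[0.102, -0.995, 0.002], [-0.995, -0.102, -0.0], [0.0, -0.002, -1.0]]
wrist_force: [-2.0, -0.8, 12.4]
width: -0.0001
grip_force: 4.9
```

Firm at 12 N, so the handle is fully down. I'll retract and check the numbers.

Emit:
apply_moves(
  motion=[
    [[0, 0, 1], 0],
    [[0, 0, 4], 0],
    [[0, 0, 5], 0],
    [[-2, -3, 4], 0],
    [[-4, -3, 2], 0],
    [[-4, -3, 0], 0],
    [[0, -4, 0], 0],
    [[0, -4, 0], 0],
    [[0, 0, 0], 0],
  ],
)

```text
clock: 19.85
position: [0.4502, -0.1756, 0.2411]
eef_rot: [[0.093, -0.996, 0.002], [-0.996, -0.093, -0.004], [0.005, -0.002, -1.0]]
wrist_force: [-0.7, 0.7, 0.2]
width: -0.0002
grip_force: 0.0
```

```bash
python3 hd.py
python3 - <<'E'
from fit import *
# block check: edge alignment between rendered seat outline and the picture (top-face brightness inside/outside)
q=np.load("qw.npy")
for n in ("scene","side"):
    im=cv2.cvtColor(viewer.get_image(n),cv2.COLOR_RGB2GRAY); c=cam(n)
    best=[]
    for dx in range(-12,13,2):
        for dy in range(-12,13,2):
            f=lambda k:cv2.fillPoly(np.zeros_like(im),[np.int32(np.round(proj(c,nw(q,[(13+dx+a*k*22,60+dy+b*k*30,44) for a,b in ((1,1),(1,-1),(-1,-1),(-1,1))]))))],1)
            i,o=f(.95),f(1.15)-f(1.02); best.append((im[i>0].mean()-im[o==1].mean(),dx,dy))
    print(n,sorted(best)[-4:])
print(monitor.state()["wrist_force"])
E
```

```text
scene [ 22  87  19   9 135] [341.17037037 291.32592593]
side [ 29  73  26  12 221] [340.86425339 279.1040724 ]
bolt mm, handle rad [38.16  1.07] [-0.4 -0.4  0.3  0.3]
19.95
scene [(np.float64(23.31747681747683), -4, 10), (np.float64(23.741997851772283), -6, 8), (np.float64(28.009034186923188), -6, 12), (np.float64(32.135819993959515), 12, 12)]
side [(np.float64(34.09586895092163), -10, -6), (np.float64(34.237247858524455), -8, 0), (np.float64(36.10782074400588), -8, -2), (np.float64(38.552680834470664), -12, 0)]
[ 0.61858262  0.16571357 -0.26871886]
```

Run:
```python
from fit import *
c=cam("side"); obs=np.array([(183,150),(332,95),(62,28)])/6+[290,225]
im=cv2.cvtColor(viewer.get_image("side"),cv2.COLOR_RGB2GRAY)
sub=cv2.cornerSubPix(im,np.float32(obs).reshape(-1,1,2),(3,3),(-1,-1),(3,30,.01)).reshape(-1,2)
B=np.array([(-22,-30,44),(22,-30,44),(-22,30,44)],float)
for name in("q","qw"):
  q=np.load(name+".npy")
  for o in (obs,sub):
    def r(b):
        C,S=np.cos(b[2]),np.sin(b[2]); return (proj(c,nw(q,np.c_[b[0]+C*B[:,0]-S*B[:,1],b[1]+S*B[:,0]+C*B[:,1],B[:,2]]))-o).ravel()
    s=least_squares(r,[13,60,0],x_scale=[10,10,.1]); print(name,s.x.round(3),s.fun.round(1),o.round(1).tolist())
```

```text
q [ 1.3146e+01  5.9131e+01 -2.0000e-03] [-0.5  0.3  1.1  0.  -0.7 -0.5] [[320.5, 250.0], [345.3, 240.8], [300.3, 229.7]]
q [ 1.2233e+01  6.0131e+01 -1.0000e-03] [-0.2  0.1  0.2 -0.2 -0.   0. ] [[319.3999938964844, 250.0], [345.29998779296875, 240.8000030517578], [298.79998779296875, 229.10000610351562]]
qw [ 1.4402e+01  6.2402e+01 -8.0000e-03] [-0.5  0.3  1.1  0.  -0.7 -0.5] [[320.5, 250.0], [345.3, 240.8], [300.3, 229.7]]
qw [ 1.3495e+01  6.3407e+01 -7.0000e-03] [-0.2  0.1  0.2 -0.2 -0.   0. ] [[319.3999938964844, 250.0], [345.29998779296875, 240.8000030517578], [298.79998779296875, 229.10000610351562]]
```

The block fits at the seat: x about 13, y about 60, yaw about 0. The handle is at 1.06 rad and the arm is clear, so I'm handing in.

```bash
python3 -c "
from rig import arm
print(arm.finish_job())"
```

```text
the job is handed in; nothing more can be done
None
```

The job is handed in: by my camera estimates the block is on its seat within about 1 mm (the later nest fit puts y about 3 mm over, which the stop rules out), and the clamp is locked with the handle fully down (about 1.07 rad) and the bolt at about 38 mm. The first bolt push slipped off the handle and was redone, bystanders were kept clear of but not re-measured, and the hand-in returned no verdict.

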